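Line up the tester row by height

ROBOT

A 6-joint arm with a two-finger parallel gripper is mounted at the origin on a cart in front of the work surface, level with it; the furniture and walls round the work are solid. World frame = base frame: x ahead of the robot, y to its left, z up, the work surface at z = 0. Lengths are in m, angles in rad, forces in N, time in s.
With the tool pointing down it reaches from about 0.275 to 0.85 m from the base axis. Payload 19 kg.
Tool frame: the origin (TCP) lies on the mounting face of the last link; the fingertips stand 173 mm ahead of it and the grasp point (between the pads) lies 155 mm ahead of it; z points along the fingers, y is the line along which they close (so a half turn about z gives the same grasp; the last joint's range is limited). The gripper opens to 85 mm and grips with 20 to 120 N. Pads are 22 mm wide; open, the fingers measure 114 mm over their backs; the gripper's body (76 mm by 85 mm) begins 54 mm behind the grasp point. The pads swing forward as they close: fully open they stand 13 mm farther back than shut.
Start: joints at [-1.369, 0.15, 1.437, -0, 1.554, -0.134], TCP at [0.189, -0.543, 0.405] pointing down, gripper open.
Joint ranges: [-2.8, 2.8], [-0.68, 2.1], [0.12, 2.68], [-1.39, 4.53], [0.16, 2.79], [-2.81, 2.81]. Speed limits (rad/s): [1.89, 1.89, 2.22, 3.01, 3.01, 3.01].

INTERFACE

Orientations are given as a unit quaternion [x, y, z, w].
In Python, from rig import arm, viewer gives the robot as it stands. The module is installed in compiled form; this text tells all that it offers.
- The arm moves only by the tool apply_moves, never from a script. Its arguments are lists of equal length, an entry for each row: "rotation": the turn, a rotation vector about the world's x, y, z in units of 6 degrees (1.0 is 6 degrees), a list of three; "delta_pos": the shift along the world's x, y, z in mm, a list of three; "jaw": the opening, from -1 (shut) to 1 (fully open). A call has 1 to 8 rows; each row shifts and turns the commanded pose from where the row before left it; what a row does not reach is not made up. A row lasts 1/8 s, in which the tool goes at most 62.5 mm and 10.7 degrees, less where a joint would pass 70% of its speed; a pose out of reach is approached as far as the arm can. A call is refused whole if a number of a shift passes 62.5 or a number of a turn 1, either way. A call with a gripper value outside its range is refused whole. The fingers move at their own pace and stop on an object; "force" is the grip in N (left out, the last holds). Time passes only in rows, so rows that do not move let the fingers close. It gives the time, the measured TCP pose, the force, the opening and the grip force at its end, in the units of the state.
- arm.get_obs(): the state, without advancing time (a new reading comes with each control period).
- viewer.capture(name): name is "side" or "top"; returns the picture (384x512x3 uint8, blue, green, red); there is no depth.
- viewer.camera_model(name): a dict with "mtx" (3x3 intrinsics, pixels), "k1" (the pictures are not rectified: a ray, as slopes to the right and down, at radius r is drawn at 1 + k1 r^2 times it, then the intrinsics apply), "R" (3x3) and "t" (3): a world point X has camera coordinates R X + t. Camera axes: x right, y down, z forward; pixel columns grow to the right and rows downward; lengths in m; the calibration is good to about 2 mm. A picture is of the moment at which its call begins. camera_model takes no time and is no camera call.
- arm.finish_job(): hands the job in; it is judged then, once.
The state is a dict: "clock": time; "joints": joint angles; "joint_velocities": joint speeds; "effort": joint torques, N m; "tool_pos": TCP position; "tcp_rot": TCP orientation; "wrist_force": force on the tool from outside, world axes, zero at the start; "torque": the same for the moment, N m; "grip_width": finger opening in m; "grip_force": force on a finger pad.
Only numpy, scipy, OpenCV 4.12 (cv2) and the standard library are available. Lean on these libraries where they do the work, as an engineer would, in place of code of your own. Each camera call takes 0.05 s, during which the arm holds its last target. There are 200 camera calls.

TASK

Take the four goods that stand in front of the display board (amber bottle, striped lip-balm stick, screw-lid jar, flat balm tin) and set them out on it in order of height, each upright in the middle of its own round cork pad: the tallest on the pad next to the small white sign, falling step by step to the lowest at the other end. Leave the candle standing where it is.

Things in the scene. Friction and masses are not known exactly. Their poses are not given: they have to be found in the camera images.
- tin: flat round balm tin, white with a pale lid, 40 mm diameter, 13 mm high (the lowest); rigid, 22 g, standing upright; origin at the centre of its underside, z up. One of five things standing in a mixed row on the counter in front of the board, about 14 cm apart (like things in the trays and piles at the back and far left are only stock)
- jar: small round screw-lid jar with a black lid, 46 mm diameter, 40 mm high (second lowest); rigid, about 50 g, standing upright; origin at the centre of its underside, z up. One of five things standing in a mixed row on the counter in front of the board, about 14 cm apart (like things in the trays and piles at the back and far left are only stock)
- stick: slim round lip-balm stick with striped body and black cap, 15 mm diameter, 70 mm high (second tallest); rigid, tips easily, standing upright; origin at the centre of its underside, z up. One of five things standing in a mixed row on the counter in front of the board, about 14 cm apart (like things in the trays and piles at the back and far left are only stock)
- bottle: small amber bottle with paper label and black cap, body 38 mm diameter up to a height of 60 mm, narrower above, 105 mm high over all (the tallest); rigid, about 90 g, standing upright; origin at the centre of its underside, z up. One of five things standing in a mixed row on the counter in front of the board, about 14 cm apart (like things in the trays and piles at the back and far left are only stock)
- candle: pale candle in a wide glass, 80 mm diameter, 57 mm high, loose, not one of the goods to move, standing upright; origin at the centre of its underside, z up. One of five things standing in a mixed row on the counter in front of the board, about 14 cm apart (like things in the trays and piles at the back and far left are only stock)
- end_sign: small blank white sign, 56 mm wide, 5 mm thick, standing on an aluminium foot 64 x 24 x 10 mm, 54 mm high in all, fixed at one end of the display board (either end; a low wooden strip 6 mm high closes the other end); origin at the centre of the underside of the foot, on the board's top 8 mm above the counter; x across the board, y along it, z up; it lies about 62 mm from the middle of the nearest pad
- pad_1: cork disc, 56 mm across, 4 mm thick, fixed on the dark display board (420 x 85 x 8 mm) behind the goods; origin at the centre of its underside; its top is 12 mm above the counter; z up, y along the board, x across it, away from the robot. First (leftmost) of the row of four, counted from the robot's left, about 85 mm apart. A wooden step 163 mm high stands 90 mm or more behind the pad's middle
- pad_2: cork disc, 56 mm across, 4 mm thick, fixed on the dark display board (420 x 85 x 8 mm) behind the goods; origin at the centre of its underside; its top is 12 mm above the counter; z up, y along the board, x across it, away from the robot. Second of the row of four, counted from the robot's left, about 85 mm apart. A wooden step 163 mm high stands 90 mm or more behind the pad's middle
- pad_3: cork disc, 56 mm across, 4 mm thick, fixed on the dark display board (420 x 85 x 8 mm) behind the goods; origin at the centre of its underside; its top is 12 mm above the counter; z up, y along the board, x across it, away from the robot. Third of the row of four, counted from the robot's left, about 85 mm apart. A wooden step 163 mm high stands 90 mm or more behind the pad's middle
- pad_4: cork disc, 56 mm across, 4 mm thick, fixed on the dark display board (420 x 85 x 8 mm) behind the goods; origin at the centre of its underside; its top is 12 mm above the counter; z up, y along the board, x across it, away from the robot. Fourth (rightmost) of the row of four, counted from the robot's left, about 85 mm apart. A wooden step 163 mm high stands 90 mm or more behind the pad's middle
Things that resemble listed ones, but are neither listed nor needed, are in the scene too. Several things have the shape of the bottle; the one meant has the colours described above. Leave any pink look-alike of the tin alone.

How it is judged:
By the outcome, as a careful person would: the job done as asked, in the order asked, and still so for the second after the job is handed in, with the robot touching nothing.
It also fails if it takes over 102 s, if anything falls off the work surface, if the arm or the gripper's body presses on something with over 40 N, if the wrist force passes 120 N, or if a joint passes its speed limit or range.

## Working session

There is one attempt and no reset: what is moved stays moved. The work goes in short steps, Python scripts to look and compute and a tool call to move; the robot and the scene stay as the last step left them, time stands still between calls to the robot, and variables do not carry over. Pictures are saved under pics/ and viewed, at most 14 in all, crops included, and the job is handed in when it is done.

Besides the shell and the picture viewer there is one more tool, called in YAML: its name, and indented under it one key for each argument. apply_moves: Moves the arm, as the interface text tells. Its arguments: {"type":"object","properties":{"rotation":{"type":"array","items":{"type":"array","items":{"type":"number"}}},"delta_pos":{"type":"array","items":{"type":"array","items":{"type":"number"}}},"jaw":{"type":"array","items":{"type":"number"}},"force":{"type":"number"}},"required":["rotation","delta_pos","jaw"]}

```bash
mkdir -p pics
cat > h.py <<'E'
import numpy as np, cv2
from rig import arm, viewer
def ray(n,u,v,m=None):
    m=m or viewer.camera_model(n); K=np.array(m["mtx"]);R=np.array(m["R"]);t=np.array(m["t"])
    p=cv2.undistortPoints(np.array([[[u,v]]],float),K,np.array([m["k1"],0,0,0.]))[0,0]
    return -R.T@t, R.T@np.array([p[0],p[1],1.])
def atz(n,u,v,z):
    c,d=ray(n,u,v); return c+d*(z-c[2])/d[2]
def tri(*obs):
    A=np.zeros((3,3));b=np.zeros(3)
    for c,d in obs:
        d=d/np.linalg.norm(d);P=np.eye(3)-np.outer(d,d);A+=P;b+=P@c
    X=np.linalg.solve(A,b); return X
def proj(n,X):
    m=viewer.camera_model(n); p,_=cv2.projectPoints(np.array([X],float),cv2.Rodrigues(np.array(m["R"]))[0],np.array(m["t"],float),np.array(m["mtx"]),np.array([m["k1"],0,0,0.])); return p[0,0]
E
python3 - <<'E'
from h import *
for n in("side","top"):
    a=viewer.capture(n); cv2.imwrite(f"pics/{n}0.png",a); m=viewer.camera_model(n); print(n,m, -np.array(m["R"]).T@np.array(m["t"]))
print(arm.get_obs())
a=[cv2.imread(f"pics/{n}0.png") for n in("side","top")]
for n,i in zip(("side","top"),a): cv2.imwrite(f"pics/{n}0b.png",cv2.resize(i,(800,600),interpolation=cv2.INTER_CUBIC))
E
```

```text
side {'mtx': array([[348.99001696,   0.        , 258.40436111],
       [  0.        , 348.99001696, 194.11655631],
       [  0.        ,   0.        ,   1.        ]]), 'k1': 0.009197364024939437, 'R': array([[ 0.99916063, -0.04085706, -0.00295639],
       [-0.02690683, -0.60016144, -0.79942621],
       [ 0.03088789,  0.79883474, -0.60075702]]), 't': array([-0.49007645,  0.05908812,  1.02188291])} [ 0.45969115 -0.80087625  0.65969106]
top {'mtx': array([[441.53699933,   0.        , 256.8665641 ],
       [  0.        , 441.53699933, 189.64125579],
       [  0.        ,   0.        ,   1.        ]]), 'k1': -0.11640768703653977, 'R': array([[-0.020484  , -0.9995691 , -0.02102451],
       [-0.98380059,  0.02389782, -0.17766624],
       [ 0.17809213,  0.01704461, -0.98386619]]), 't': array([0.06445356, 0.46985559, 1.10320493])} [0.26709236 0.03439357 1.17023861]
{'clock': 0.1, 'joints': array([-1.36900481e+00,  1.50963769e-01,  1.43796863e+00, -1.72998287e-05,
        1.55382859e+00, -1.33984745e-01]), 'joint_velocities': array([-0.00034863, -0.00099288, -0.0013003 ,  0.00026046,  0.00101923,
       -0.00025322]), 'effort': array([ 5.21032111e-03, -7.14383268e+01, -5.71793711e+01, -4.42250746e-05,
        7.17060117e-03,  5.75862532e-05]), 'tool_pos': array([ 0.18944414, -0.54286053,  0.40411908]), 'tcp_rot': array([ 9.85939666e-01,  1.67100667e-01, -2.84451075e-05, -5.83539653e-04]), 'wrist_force': array([-0.01048957, -0.35686898,  0.11855874]), 'torque': array([-0.02345518, -0.02315754,  0.00168001]), 'grip_force': 0.0, 'grip_width': 0.08559240696001605}
```

View pics/side0b.png

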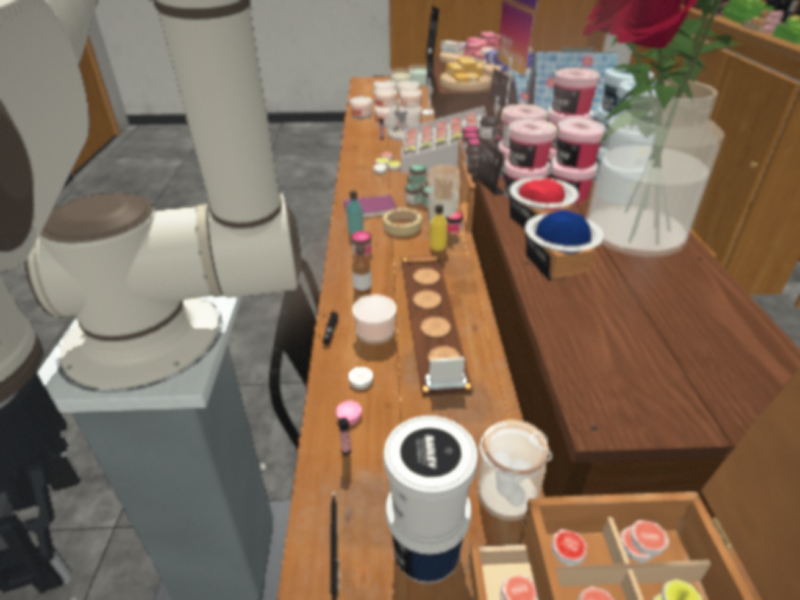

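View pics/top0b.png

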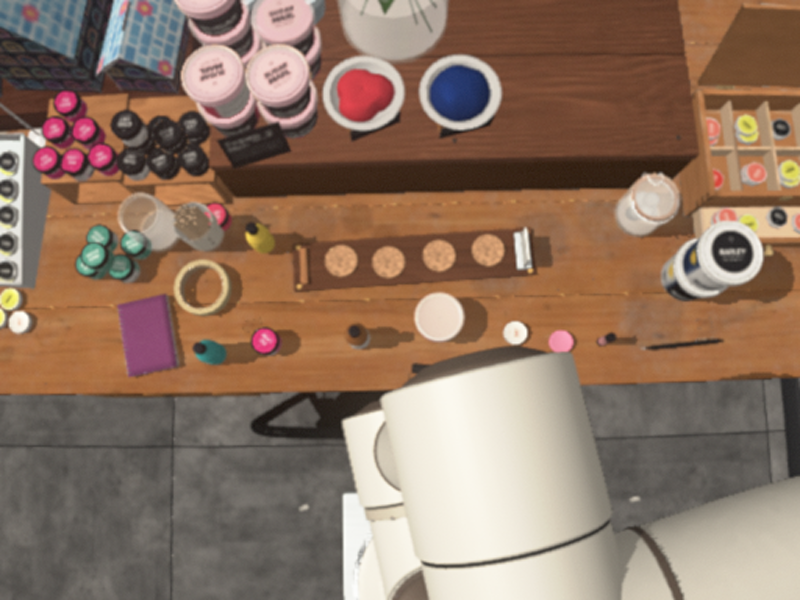

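The sign is at the board's right (−y) end. The row from left to right is a lidded jar, the bottle, the candle, the tin (a pink look-alike is to the right) and the stick. I'll enlarge crops.

Run:
```python
import cv2
a=cv2.imread("pics/side0.png"); cv2.imwrite("pics/c1.png",cv2.resize(a[125:305,195:315],(400,600),interpolation=cv2.INTER_CUBIC))
c=a[125:305,195:315]
u=cv2.resize(a[135:215,200:300],None,fx=6,fy=6,interpolation=cv2.INTER_CUBIC)
l=cv2.resize(a[205:295,200:310],None,fx=6,fy=6,interpolation=cv2.INTER_CUBIC)
cv2.imwrite("pics/c1.png",u);cv2.imwrite("pics/c2.png",l)
t=cv2.imread("pics/top0.png"); cv2.imwrite("pics/c3.png",cv2.resize(t[130:250,120:420],(800,320),interpolation=cv2.INTER_CUBIC))
x=cv2.resize(t[145:240,120:270],(800,507),interpolation=cv2.INTER_CUBIC)
cv2.imwrite("pics/c3.png",x)
x=cv2.resize(t[140:235,260:410],(800,507),interpolation=cv2.INTER_CUBIC)
cv2.imwrite("pics/c4.png",x)
```

```text
(no output)
```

View pics/c1.png

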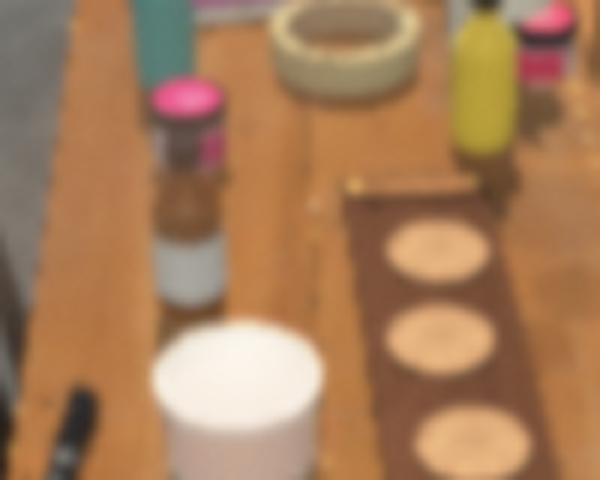

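View pics/c2.png

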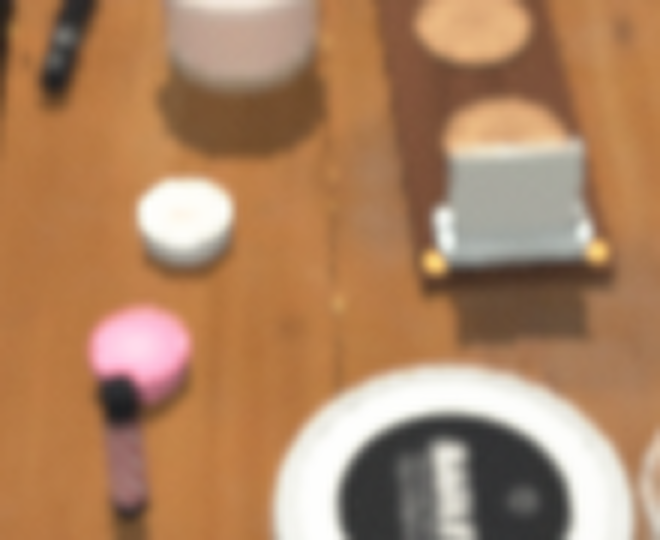

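View pics/c3.png

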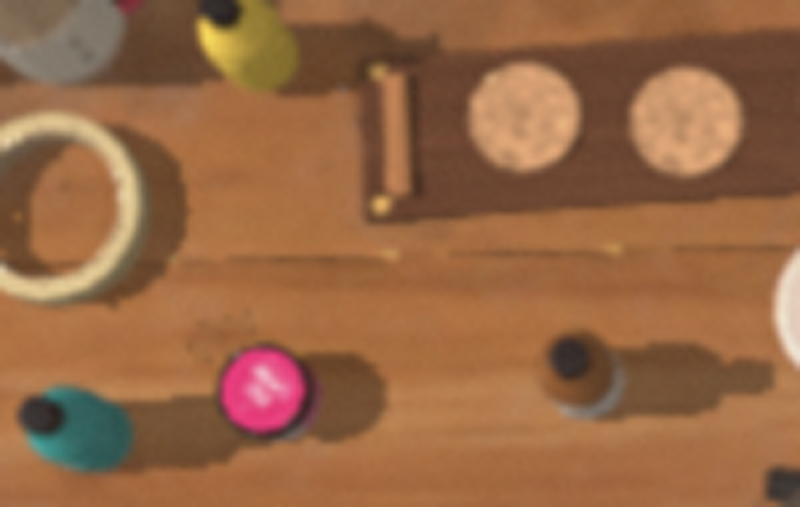

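View pics/c4.png

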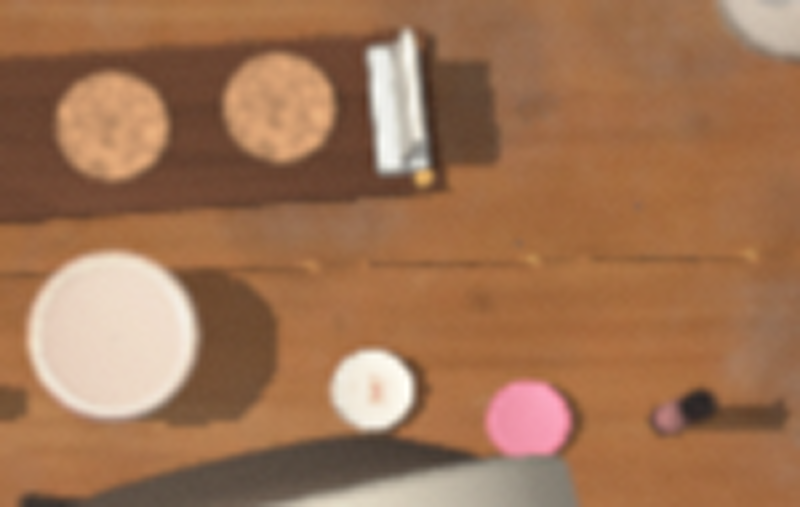

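```bash
cat > m.py <<'E'
from h import *
s=.1875
c1=lambda u,v:(200-.42+u/6,135-.42+v/6)
c2=lambda u,v:(200-.42+u/6,205-.42+v/6)
c3=lambda u,v:(120-.4+u*s,145-.4+v*s)
c4=lambda u,v:(260-.4+u*s,140-.4+v*s)
P={"pad1":(c3(525,117),c1(438,250)),"pad2":(c3(687,121),c1(440,339)),"pad3":(c4(112,126),c1(473,444)),"pad4":(c4(279,107),c2(505,138)),
"jartop":(c3(263,390),c1(188,97)),"tintop":(c4(373,390),c2(186,208)),"candtop":(c4(114,335),c1(238,375)),
"stickcap":(c4(703,402),c2(120,390)),"bottlecap":(c3(569,354),c1(188,130)),"pinktop":(c4(529,418),c2(140,345))}
if __name__=="__main__":
    for k,(t,d) in P.items():
        X=tri(ray("top",*t),ray("side",*d)); print(k,X.round(4),"res",(proj("top",X)-t).round(1),(proj("side",X)-d).round(1))
    P4=[atz("top",*P[f"pad{i}"][0],.012) for i in(1,2,3,4)]
    print(np.round(P4,4), [round(float(np.linalg.norm(P4[i+1]-P4[i])),4) for i in range(3)])
    for k,z in(("jartop",.04),("tintop",.013),("candtop",.057),("stickcap",.07),("bottlecap",.105),("pinktop",.013)): print(k,atz("top",*P[k][0],z).round(4),atz("side",*P[k][1],z).round(4))
    print("stickbase top",atz("top",*c4(664,421),.0).round(4),"side",atz("side",*c2(129,508),0).round(4))
    print("bottle foot side",atz("side",*c1(190,303),0).round(4), "sign", atz("top",*c4(400,150),.018).round(4))
E
python3 m.py
```

```text
pad1 [0.5435 0.1582 0.0109] res [-0.  -0.2] [-0.2  0. ]
pad2 [0.539  0.076  0.0105] res [-0.  -0.1] [-0.  0.]
pad3 [ 0.5484 -0.011   0.0105] res [-0.  -0.2] [-0.2  0. ]
pad4 [ 0.5556 -0.0957  0.0124] res [-0.  -0.1] [-0.1  0. ]
jartop [0.404  0.2841 0.0392] res [-0.  -0.3] [-0.2  0. ]
tintop [ 0.4109 -0.1359  0.0134] res [-0.1 -0.3] [-0.3  0.1]
candtop [ 0.4351 -0.0071  0.0539] res [-0.  -0.2] [-0.2  0. ]
stickcap [ 0.3936 -0.2849  0.0674] res [-0.  -0.1] [-0.1  0. ]
bottlecap [0.41   0.1283 0.1088] res [-0.1 -0.7] [-0.5  0.1]
pinktop [ 0.3944 -0.2131  0.0119] res [-0.  -0.1] [-0.1  0. ]
[[ 0.5427  0.158   0.012 ]
 [ 0.5385  0.076   0.012 ]
 [ 0.5475 -0.011   0.012 ]
 [ 0.5553 -0.0958  0.012 ]] [0.0821, 0.0874, 0.0852]
jartop [0.4031 0.2838 0.04  ] [0.4047 0.283  0.04  ]
tintop [ 0.41   -0.1361  0.013 ] [ 0.4117 -0.1352  0.013 ]
candtop [ 0.4341 -0.0071  0.057 ] [ 0.4357 -0.011   0.057 ]
stickcap [ 0.3932 -0.2841  0.07  ] [ 0.3941 -0.2871  0.07  ]
bottlecap [0.4089 0.1284 0.105 ] [0.4112 0.1353 0.105 ]
pinktop [ 0.3941 -0.2129  0.013 ] [ 0.3948 -0.214   0.013 ]
stickbase top [ 0.3922 -0.2839  0.    ] side [ 0.3926 -0.2851  0.    ]
bottle foot side [0.4072 0.1293 0.    ] sign [ 0.5302 -0.1549  0.018 ]
```

The pictures agree: pads at z ≈ 11–12 mm about 85 mm apart, jar top 39, tin top 13, stick top 67, bottle top 109 mm, all close to the given heights. Mapping: bottle to pad 4, stick to pad 3, jar to pad 2, tin to pad 1. I'll close along x, starting with the stick.

apply_moves:
  rotation:
    - [0,0,1]
    - [0,0,1]
    - [0,0,1]
    - [0,0,1]
    - [0,0,1]
    - [0,0,1]
    - [0,0,1]
    - [0,0,1]
  delta_pos:
    - [17,21.5,0]
    - [17,21.5,0]
    - [17,21.5,0]
    - [17,21.5,0]
    - [17,21.5,0]
    - [17,21.5,0]
    - [17,21.5,0]
    - [17,21.5,0]
  jaw: [1,1,1,1,1,1,1,1]
  force: 25

```text
clock: 1.1
tool_pos: [0.3259, -0.3701, 0.4044]
tcp_rot: [0.832, 0.555, 0.0, -0.0]
wrist_force: [0.2, -0.0, 0.5]
grip_width: 0.0855
grip_force: 0.0
```

apply_moves:
  rotation:
    - [0,0,1]
    - [0,0,1]
    - [0,0,1]
    - [0,0,0.8]
    - [0,0,0]
    - [0,0,0]
    - [0,0,0]
    - [0,0,0]
  delta_pos:
    - [17,21.5,0]
    - [17,21.5,0]
    - [17,21.5,0]
    - [17,21.5,0]
    - [0,0,-30]
    - [0,0,-30]
    - [0,0,-20]
    - [0,0,0]
  jaw: [1,1,1,1,1,1,1,1]

```text
clock: 2.1
tool_pos: [0.3933, -0.2847, 0.3234]
tcp_rot: [0.707, 0.707, -0.0, -0.001]
wrist_force: [-0.0, -0.5, 0.8]
grip_width: 0.0854
grip_force: 0.0
```

apply_moves:
  rotation:
    - [0,0,0]
    - [0,0,0]
    - [0,0,0]
    - [0,0,0]
    - [0,0,0]
    - [0,0,0]
    - [0,0,0]
    - [0,0,0]
  delta_pos:
    - [0,0,-35]
    - [0,0,-35]
    - [0,0,-30]
    - [0,0,-24]
    - [0,0,0]
    - [0,0,0]
    - [0,0,0]
    - [0,0,0]
  jaw: [1,1,1,1,0,-0.4,-1,-1]

```text
clock: 3.1
tool_pos: [0.3936, -0.285, 0.2014]
tcp_rot: [0.707, 0.707, -0.0, 0.001]
wrist_force: [-1.0, 0.8, 3.4]
grip_width: 0.0145
grip_force: 26.6
```

apply_moves:
  rotation:
    - [0,0,0]
    - [0,0,0]
    - [0,0,0]
    - [0,0,0]
  delta_pos:
    - [0,0,0]
    - [0,0,0]
    - [0,0,0]
    - [0,0,0]
  jaw: [-1,-1,-1,-1]

```text
clock: 3.6
tool_pos: [0.3936, -0.2851, 0.2014]
tcp_rot: [0.707, 0.707, -0.0, 0.001]
wrist_force: [-0.6, 0.6, 7.5]
grip_width: 0.0145
grip_force: 27.1
```

apply_moves:
  rotation:
    - [0,0,0]
    - [0,0,0]
    - [0,0,0]
    - [0,0,0]
    - [0,0,0]
    - [0,0,0]
    - [0,0,0]
    - [0,0,0]
  delta_pos:
    - [0,0,30]
    - [0,0,40]
    - [0,0,40]
    - [20,30,10]
    - [26,46,0]
    - [26,46,0]
    - [26,46,0]
    - [26,46,0]
  jaw: [-1,-1,-1,-1,-1,-1,-1,-1]

```text
clock: 4.6
tool_pos: [0.518, -0.0692, 0.321]
tcp_rot: [0.707, 0.707, 0.0, 0.0]
wrist_force: [-0.3, -0.0, 0.0]
grip_width: 0.0143
grip_force: 26.5
```

apply_moves:
  rotation:
    - [0,0,0]
    - [0,0,0]
    - [0,0,0]
    - [0,0,0]
  delta_pos:
    - [20,35,0]
    - [10,25,0]
    - [0,0,0]
    - [0,0,0]
  jaw: [-1,-1,-1,-1]

```text
clock: 5.1
tool_pos: [0.5473, -0.0112, 0.3207]
tcp_rot: [0.707, 0.707, -0.0, -0.0]
wrist_force: [0.2, 0.5, -0.4]
grip_width: 0.0147
grip_force: 26.5
```

Run:
```python
from h import *
a=viewer.capture("side"); b=viewer.capture("top")
cv2.imwrite("pics/s1.png",a);cv2.imwrite("pics/t1.png",b)
x=cv2.resize(a[110:260,190:340],(600,600),interpolation=cv2.INTER_CUBIC); cv2.imwrite("pics/s1c.png",x)
```

```text
(no output)
```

View pics/s1c.png

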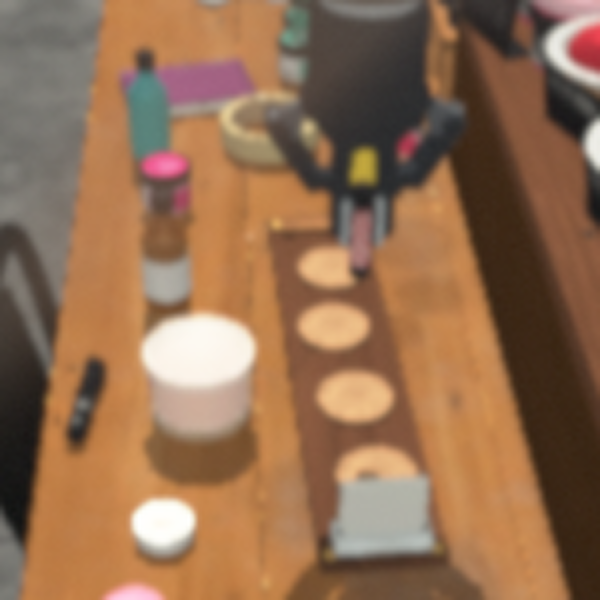

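The stick hangs upright between the fingers, its base at crop (359,277), over pad 3. I'll lower it and release.

apply_moves:
  rotation:
    - [0,0,0]
    - [0,0,0]
    - [0,0,0]
    - [0,0,0]
    - [0,0,0]
    - [0,0,0]
    - [0,0,0]
  delta_pos:
    - [0,0,-30]
    - [0,0,-30]
    - [0,0,-25]
    - [0,0,-12]
    - [0,0,-6]
    - [0,0,-3.5]
    - [0,0,0]
  jaw: [-1,-1,-1,-1,-1,-1,-1]

```text
clock: 6.08
tool_pos: [0.5476, -0.0109, 0.2146]
tcp_rot: [0.707, 0.707, 0.0, 0.0]
wrist_force: [-0.2, -0.2, 0.3]
grip_width: 0.0145
grip_force: 26.5
```

apply_moves:
  rotation:
    - [0,0,0]
    - [0,0,0]
  delta_pos:
    - [0,0,-1]
    - [0,0,0]
  jaw: [-1,-1]

```text
clock: 6.32
tool_pos: [0.5475, -0.0109, 0.2134]
tcp_rot: [0.707, 0.707, 0.0, 0.0]
wrist_force: [0.6, -0.6, 1.1]
grip_width: 0.014
grip_force: 26.5
```

apply_moves:
  rotation:
    - [0,0,0]
    - [0,0,0]
    - [0,0,0]
    - [0,0,0]
    - [0,0,0]
    - [0,0,0]
    - [0,0,0]
    - [0,0,0]
  delta_pos:
    - [0,0,0]
    - [0,0,0]
    - [0,0,0]
    - [0,0,0]
    - [0,0,20]
    - [0,0,30]
    - [0,0,35]
    - [0,0,35]
  jaw: [-0.6,-0.3,0.2,0.6,0.8,0.9,1,1]

```text
clock: 7.32
tool_pos: [0.5473, -0.0108, 0.3343]
tcp_rot: [0.707, 0.707, -0.0, -0.0]
wrist_force: [0.2, -0.6, -0.7]
grip_width: 0.0853
grip_force: 0.0
```

Run:
```python
from h import *
a=viewer.capture("side")
x=cv2.resize(a[130:250,190:310],(600,600),interpolation=cv2.INTER_CUBIC); cv2.imwrite("pics/s2c.png",x)
for X in((.5475,-.011,.082),(.5475,-.011,.012)): print((proj("side",X)-[190,130])*5)
```

```text
[443.74436195 294.61516002]
[439.91609612 391.15737052]
```

View pics/s2c.png

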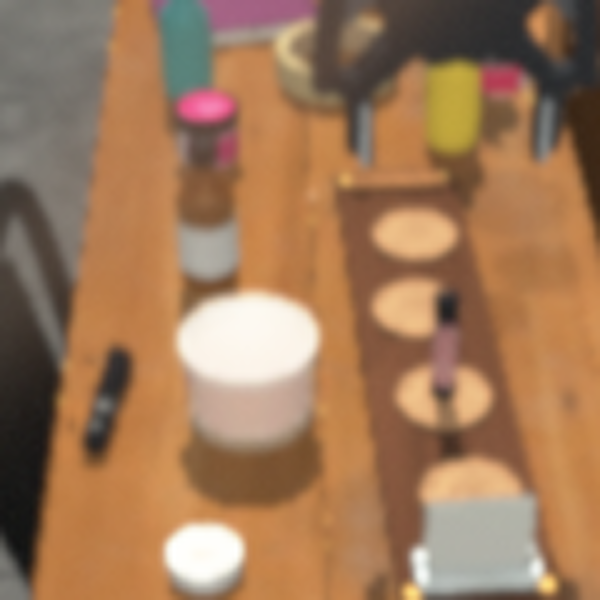

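The stick stands upright in the middle of pad 3, its base at about (443,395) and the pad centre at (443,396). Next is the tin.

apply_moves:
  rotation:
    - [0,0,0]
    - [0,0,0]
    - [0,0,0]
    - [0,0,0]
    - [0,0,0]
    - [0,0,0]
    - [0,0,0]
    - [0,0,0]
  delta_pos:
    - [-30,-28,0]
    - [-38,-35,0]
    - [-38,-35,0]
    - [-30.5,-27,0]
    - [0,0,-35]
    - [0,0,-35]
    - [0,0,-30]
    - [0,0,0]
  jaw: [1,1,1,1,1,1,1,1]

```text
clock: 8.38
tool_pos: [0.4104, -0.1356, 0.2317]
tcp_rot: [0.707, 0.707, -0.001, -0.002]
wrist_force: [-0.8, 0.3, 0.0]
grip_width: 0.0858
grip_force: 0.0
```

apply_moves:
  rotation:
    - [0,0,0]
    - [0,0,0]
    - [0,0,0]
    - [0,0,0]
    - [0,0,0]
    - [0,0,0]
    - [0,0,0]
    - [0,0,0]
  delta_pos:
    - [0,0,-30]
    - [0,0,-18]
    - [0,0,-9]
    - [0,0,-2]
    - [0,0,0]
    - [0,0,0]
    - [0,0,0]
    - [0,0,0]
  jaw: [1,1,1,1,0.4,-0.2,-1,-1]

```text
clock: 9.38
tool_pos: [0.4111, -0.1359, 0.1748]
tcp_rot: [0.707, 0.707, 0.0, 0.0]
wrist_force: [-1.9, 1.0, 7.8]
grip_width: 0.0383
grip_force: 24.2
```

apply_moves:
  rotation:
    - [0,0,0]
    - [0,0,0]
  delta_pos:
    - [0,0,0]
    - [0,0,0]
  jaw: [-1,-1]

```text
clock: 9.62
tool_pos: [0.4111, -0.136, 0.1748]
tcp_rot: [0.707, 0.707, 0.0, 0.0]
wrist_force: [-2.0, 1.0, 8.4]
grip_width: 0.0378
grip_force: 24.2
```

apply_moves:
  rotation:
    - [0,0,0]
    - [0,0,0]
    - [0,0,0]
    - [0,0,0]
    - [0,0,0]
    - [0,0,0]
    - [0,0,0]
    - [0,0,0]
  delta_pos:
    - [0,0,15]
    - [0,0,35]
    - [0,0,40]
    - [0,20,40]
    - [10,40,10]
    - [24,46,0]
    - [24,46,0]
    - [24,46,0]
  jaw: [-1,-1,-1,-1,-1,-1,-1,-1]

```text
clock: 10.62
tool_pos: [0.4933, 0.0639, 0.3155]
tcp_rot: [0.707, 0.707, 0.0, 0.0]
wrist_force: [0.7, -0.9, 0.7]
grip_width: 0.0383
grip_force: 25.3
```

apply_moves:
  rotation:
    - [0,0,0]
    - [0,0,0]
    - [0,0,0]
    - [0,0,0]
    - [0,0,0]
    - [0,0,0]
    - [0,0,0]
  delta_pos:
    - [24,46,0]
    - [18,30,0]
    - [8,20,0]
    - [0,0,-35]
    - [0,0,-35]
    - [0,0,-30]
    - [0,0,0]
  jaw: [-1,-1,-1,-1,-1,-1,-1]

```text
clock: 11.5
tool_pos: [0.5423, 0.1576, 0.213]
tcp_rot: [0.707, 0.707, -0.001, -0.001]
wrist_force: [-0.5, 0.7, -0.3]
grip_width: 0.0381
grip_force: 25.3
```

Run:
```python
from h import *
a=viewer.capture("side")
x=cv2.resize(a[110:230,190:310],(600,600),interpolation=cv2.INTER_CUBIC); cv2.imwrite("pics/s3c.png",x)
```

```text
(no output)
```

View pics/s3c.png

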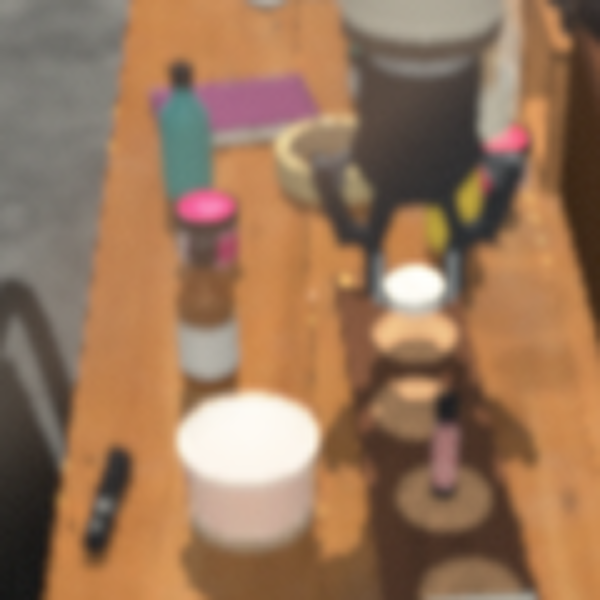

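The tin is held level at crop (413,287) above pad 1. I'll lower it and release.

apply_moves:
  rotation:
    - [0,0,0]
    - [0,0,0]
    - [0,0,0]
    - [0,0,0]
  delta_pos:
    - [0,0,-14]
    - [0,0,-8]
    - [0,0,-4]
    - [0,0,0]
  jaw: [-1,-1,-1,-1]

```text
clock: 12.05
tool_pos: [0.5429, 0.1581, 0.1881]
tcp_rot: [0.707, 0.707, -0.0, -0.0]
wrist_force: [-0.8, 0.4, 0.2]
grip_width: 0.0383
grip_force: 25.3
```

apply_moves:
  rotation:
    - [0,0,0]
    - [0,0,0]
    - [0,0,0]
    - [0,0,0]
    - [0,0,0]
    - [0,0,0]
    - [0,0,0]
    - [0,0,0]
  delta_pos:
    - [0,0,0]
    - [0,0,0]
    - [0,0,0]
    - [0,0,0]
    - [0,0,20]
    - [0,0,30]
    - [0,0,40]
    - [0,0,40]
  jaw: [0.1,0.3,0.6,0.8,1,1,1,1]

```text
clock: 13.05
tool_pos: [0.5428, 0.1581, 0.3194]
tcp_rot: [0.707, 0.707, -0.0, -0.0]
wrist_force: [0.1, -0.5, 0.2]
grip_width: 0.0853
grip_force: 0.0
```

apply_moves:
  rotation:
    - [0,0,0]
    - [0,0,0]
    - [0,0,0]
    - [0,0,0]
    - [0,0,0]
    - [0,0,0]
    - [0,0,0]
    - [0,0,0]
  delta_pos:
    - [-30,27,0]
    - [-40,36,0]
    - [-40,36,0]
    - [-29,26.5,0]
    - [0,0,-35]
    - [0,0,-30]
    - [0,0,-15]
    - [0,0,0]
  jaw: [1,1,1,1,1,1,1,1]

```text
clock: 14.05
tool_pos: [0.404, 0.2835, 0.2378]
tcp_rot: [0.707, 0.707, -0.001, -0.0]
wrist_force: [-0.1, 0.3, 0.7]
grip_width: 0.0856
grip_force: 0.0
```

apply_moves:
  rotation:
    - [0,0,0]
    - [0,0,0]
    - [0,0,0]
    - [0,0,0]
    - [0,0,0]
    - [0,0,0]
    - [0,0,0]
    - [0,0,0]
  delta_pos:
    - [0,0,-25]
    - [0,0,-16]
    - [0,0,-8]
    - [0,0,0]
    - [0,0,0]
    - [0,0,0]
    - [0,0,0]
    - [0,0,0]
  jaw: [1,1,1,1,0.4,0,-1,-1]
  force: 30

```text
clock: 15.05
tool_pos: [0.4041, 0.2837, 0.1898]
tcp_rot: [0.707, 0.707, 0.0, 0.0]
wrist_force: [-1.0, -0.9, 6.6]
grip_width: 0.0449
grip_force: 29.9
```

apply_moves:
  rotation:
    - [0,0,0]
    - [0,0,0]
  delta_pos:
    - [0,0,0]
    - [0,0,0]
  jaw: [-1,-1]

```text
clock: 15.3
tool_pos: [0.4041, 0.2837, 0.1899]
tcp_rot: [0.707, 0.707, 0.0, 0.0]
wrist_force: [-1.5, -1.4, 6.9]
grip_width: 0.0446
grip_force: 29.9
```

apply_moves:
  rotation:
    - [0,0,0]
    - [0,0,0]
    - [0,0,0]
    - [0,0,0]
    - [0,0,0]
    - [0,0,0]
    - [0,0,0]
    - [0,0,0]
  delta_pos:
    - [0,0,20]
    - [0,0,40]
    - [0,0,40]
    - [15,-15,30]
    - [25,-35,0]
    - [27,-45,0]
    - [27,-45,0]
    - [22,-37,0]
  jaw: [-1,-1,-1,-1,-1,-1,-1,-1]

```text
clock: 16.3
tool_pos: [0.5206, 0.1048, 0.3194]
tcp_rot: [0.707, 0.707, 0.0, 0.0]
wrist_force: [-0.2, 1.2, -0.5]
grip_width: 0.0448
grip_force: 31.0
```

apply_moves:
  rotation:
    - [0,0,0]
    - [0,0,0]
    - [0,0,0]
    - [0,0,0]
    - [0,0,0]
    - [0,0,0]
  delta_pos:
    - [18.5,-31,0]
    - [0,0,0]
    - [0,0,-30]
    - [0,0,-35]
    - [0,0,-25]
    - [0,0,0]
  jaw: [-1,-1,-1,-1,-1,-1]

```text
clock: 17.05
tool_pos: [0.5377, 0.0762, 0.2279]
tcp_rot: [0.707, 0.708, -0.001, -0.001]
wrist_force: [-0.1, -0.5, -0.1]
grip_width: 0.0449
grip_force: 31.0
```

apply_moves:
  rotation:
    - [0,0,0]
    - [0,0,0]
    - [0,0,0]
    - [0,0,0]
  delta_pos:
    - [0,0,-14]
    - [0,0,-8]
    - [0,0,-4.5]
    - [0,0,0]
  jaw: [-1,-1,-1,-1]

```text
clock: 17.55
tool_pos: [0.5385, 0.0756, 0.2025]
tcp_rot: [0.707, 0.707, -0.0, -0.0]
wrist_force: [0.7, -0.7, -1.1]
grip_width: 0.0446
grip_force: 31.0
```

apply_moves:
  rotation:
    - [0,0,0]
    - [0,0,0]
    - [0,0,0]
    - [0,0,0]
    - [0,0,0]
    - [0,0,0]
    - [0,0,0]
    - [0,0,0]
  delta_pos:
    - [0,0,0]
    - [0,0,0]
    - [0,0,0]
    - [0,0,0]
    - [0,0,20]
    - [0,0,35]
    - [0,0,40]
    - [0,0,40]
  jaw: [0.2,0.4,0.7,0.9,1,1,1,1]

```text
clock: 18.55
tool_pos: [0.5383, 0.0756, 0.339]
tcp_rot: [0.707, 0.707, -0.0, -0.0]
wrist_force: [0.3, 0.7, -0.3]
grip_width: 0.0856
grip_force: 0.0
```

Run:
```python
from h import *
a=viewer.capture("side")
x=cv2.resize(a[130:230,200:300],(600,600),interpolation=cv2.INTER_CUBIC); cv2.imwrite("pics/s4c.png",x)
for X in((.409,.1287,.105),(.409,.1287,.0)): print((proj("side",X)-[200,130])*6)
```

```text
[180.83921523 164.21233296]
[190.83302627 331.01393467]
```

View pics/s4c.png

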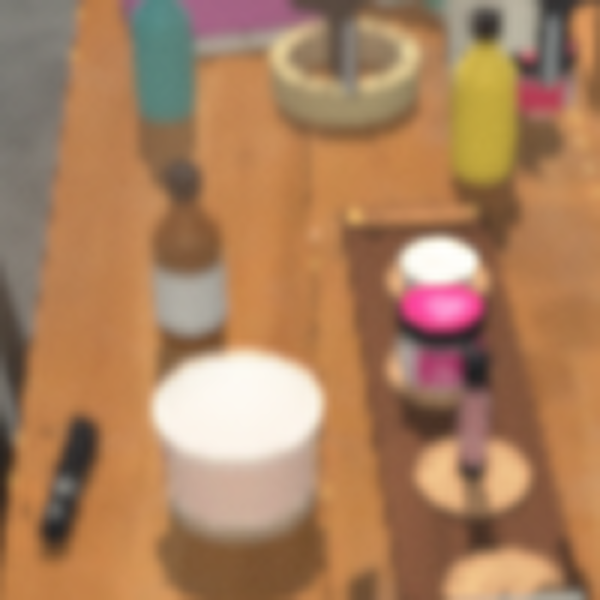

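The tin and jar stand on their pads. The bottle cap at (182,165) matches the predicted position. Now I'll grasp it.

apply_moves:
  rotation:
    - [0,0,0]
    - [0,0,0]
    - [0,0,0]
    - [0,0,0]
    - [0,0,0]
    - [0,0,0]
    - [0,0,0]
    - [0,0,0]
  delta_pos:
    - [-30,13,0]
    - [-37,15,0]
    - [-37,15,0]
    - [-25,10,0]
    - [0,0,-30]
    - [0,0,-30]
    - [0,0,-15]
    - [0,0,0]
  jaw: [1,1,1,1,1,1,1,1]

```text
clock: 19.6
tool_pos: [0.4094, 0.1286, 0.2622]
tcp_rot: [0.707, 0.707, -0.001, -0.0]
wrist_force: [-0.8, 0.3, 0.2]
grip_width: 0.0851
grip_force: 0.0
```

apply_moves:
  rotation:
    - [0,0,0]
    - [0,0,0]
    - [0,0,0]
    - [0,0,0]
    - [0,0,0]
    - [0,0,0]
    - [0,0,0]
    - [0,0,0]
  delta_pos:
    - [0,0,-25]
    - [0,0,-19]
    - [0,0,-8]
    - [0,0,0]
    - [0,0,0]
    - [0,0,0]
    - [0,0,0]
    - [0,0,0]
  jaw: [1,1,1,1,0.4,0,-1,-1]
  force: 40

```text
clock: 20.6
tool_pos: [0.4095, 0.1287, 0.2112]
tcp_rot: [0.707, 0.707, 0.0, 0.0]
wrist_force: [-2.9, -0.8, 8.5]
grip_width: 0.0368
grip_force: 39.0
```

apply_moves:
  rotation:
    - [0,0,0]
    - [0,0,0]
  delta_pos:
    - [0,0,0]
    - [0,0,0]
  jaw: [-1,-1]

```text
clock: 20.85
tool_pos: [0.4095, 0.1287, 0.2112]
tcp_rot: [0.707, 0.707, 0.0, 0.0]
wrist_force: [-2.7, 0.3, 7.9]
grip_width: 0.0365
grip_force: 39.0
```

apply_moves:
  rotation:
    - [0,0,0]
    - [0,0,0]
    - [0,0,0]
    - [0,0,0]
    - [0,0,0]
    - [0,0,0]
    - [0,0,0]
    - [0,0,0]
  delta_pos:
    - [0,0,20]
    - [0,0,40]
    - [0,0,40]
    - [0,-10,30]
    - [20,-30,0]
    - [25,-42,0]
    - [30,-45,0]
    - [30,-42,0]
  jaw: [-1,-1,-1,-1,-1,-1,-1,-1]

```text
clock: 21.85
tool_pos: [0.5151, -0.042, 0.3408]
tcp_rot: [0.707, 0.707, 0.0, 0.0]
wrist_force: [1.2, 0.6, -0.3]
grip_width: 0.0362
grip_force: 40.6
```

apply_moves:
  rotation:
    - [0,0,0]
    - [0,0,0]
    - [0,0,0]
    - [0,0,0]
  delta_pos:
    - [26,-36,0]
    - [15,-19.5,0]
    - [0,0,0]
    - [0,0,0]
  jaw: [-1,-1,-1,-1]

```text
clock: 22.35
tool_pos: [0.5551, -0.0954, 0.3405]
tcp_rot: [0.707, 0.707, -0.0, -0.0]
wrist_force: [0.2, 1.2, -1.1]
grip_width: 0.0365
grip_force: 40.6
```

apply_moves:
  rotation:
    - [0,0,0]
    - [0,0,0]
    - [0,0,0]
    - [0,0,0]
    - [0,0,0]
    - [0,0,0]
    - [0,0,0]
    - [0,0,0]
  delta_pos:
    - [0,0,-25]
    - [0,0,-30]
    - [0,0,-30]
    - [0,0,-15]
    - [0,0,-10]
    - [0,0,-5]
    - [0,0,-2]
    - [0,0,0]
  jaw: [-1,-1,-1,-1,-1,-1,-1,-1]

```text
clock: 23.35
tool_pos: [0.5556, -0.0959, 0.2241]
tcp_rot: [0.707, 0.707, 0.0, 0.0]
wrist_force: [-1.0, -0.3, -1.1]
grip_width: 0.0369
grip_force: 40.6
```

apply_moves:
  rotation:
    - [0,0,0]
    - [0,0,0]
    - [0,0,0]
    - [0,0,0]
    - [0,0,0]
    - [0,0,0]
  delta_pos:
    - [0,0,-0.7]
    - [0,0,0]
    - [0,0,0]
    - [0,0,0]
    - [0,0,0]
    - [0,0,0]
  jaw: [-1,-1,0.1,0.4,0.7,1]

```text
clock: 24.1
tool_pos: [0.5554, -0.0959, 0.223]
tcp_rot: [0.707, 0.707, -0.0, -0.0]
wrist_force: [0.3, 0.4, -0.2]
grip_width: 0.0854
grip_force: 0.0
```

apply_moves:
  rotation:
    - [0,0,0]
    - [0,0,0]
    - [0,0,0]
    - [0,0,0]
    - [0,0,0]
    - [0,0,0]
    - [0,0,0]
    - [0,0,0]
  delta_pos:
    - [0,0,15]
    - [0,0,30]
    - [0,0,40]
    - [0,0,40]
    - [-40,-20,20]
    - [-40,-30,0]
    - [-40,-30,0]
    - [0,0,0]
  jaw: [1,1,1,1,1,1,1,1]

```text
clock: 25.1
tool_pos: [0.4335, -0.1771, 0.3694]
tcp_rot: [0.708, 0.706, -0.0, 0.001]
wrist_force: [1.1, -0.0, 0.5]
grip_width: 0.0854
grip_force: 0.0
```

Run:
```python
from h import *
a=viewer.capture("side");b=viewer.capture("top")
x=cv2.resize(a[140:260,200:300],(500,600),interpolation=cv2.INTER_CUBIC)
y=cv2.resize(b[110:250,170:370],(800,560),interpolation=cv2.INTER_CUBIC)
cv2.imwrite("pics/s5.png",x);cv2.imwrite("pics/t5.png",y)
```

```text
(no output)
```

View pics/s5.png

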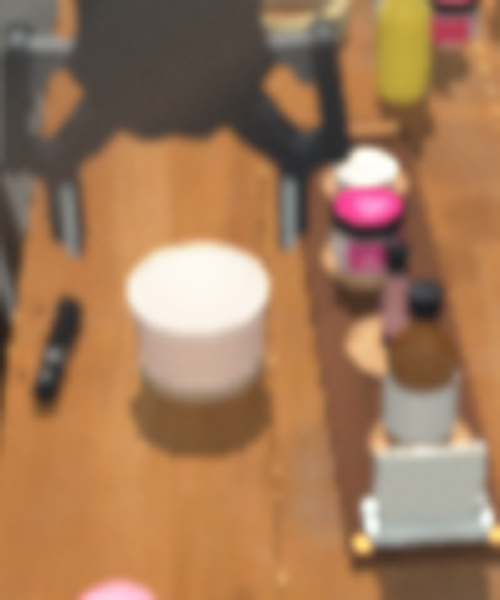

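View pics/t5.png

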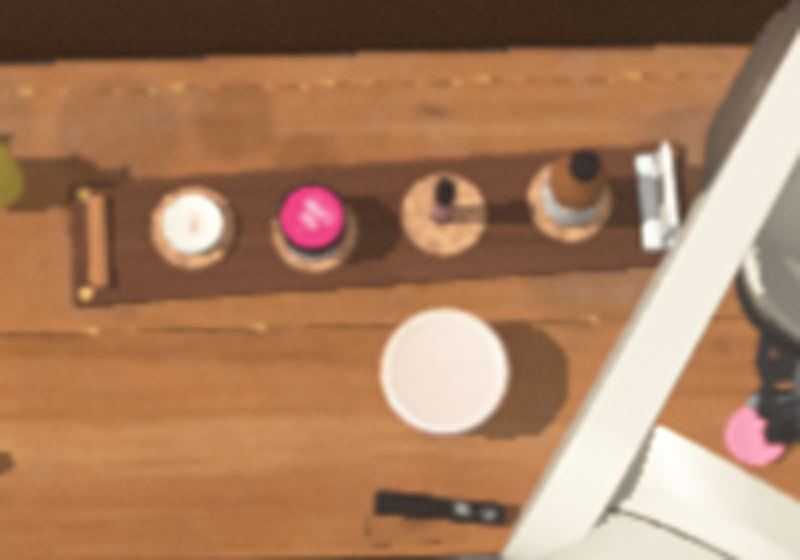

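All four stand upright and centred on their pads: in the top crop the tin is at (193,224), the jar at (313,217), the stick at (443,200) and the bottle at (574,195). The candle is untouched at (445,371). Handing in.

```bash
python3 -c "
from rig import arm
print(arm.finish_job())"
```

```text
the job is handed in; nothing more can be done
None
```

The job is handed in after about 25 s of robot time: the last pictures show bottle, stick, jar and tin upright in the middle of their pads, in falling height from the sign, and the candle was not moved.

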